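Close the tub lid and snap its spout cap on

TASK

First push the grey tub's sliding lid along its track until it clicks fully home in the closed position. Then take the loose round snap cap from the worktop and press it, open side down, onto the stud on the lid until it clicks, and keep pressing firmly so that it squeezes the sealing ring: finish while still pressing the cap down with the gripper, without letting go. Leave everything else on the worktop where it is.

Things in the scene. Friction and masses are not known exactly. Their poses are not given: they have to be found in the camera images.
- tub: grey open plastic tub, fixed to the worktop, 141 (x) by 174 (y) by 97 mm tall with the tracks; origin at the centre of its underside; the lid slides along its y axis, and +y is the opening direction. The lid's top face is 93 mm above the worktop; the track lips stand 4 mm above that along both long sides
- lid (a joint): how far the grey lid is open, in m: 0 is fully closed against the end stop, up to 0.12 open towards the tub's +y. Sliding friction is about 1 N; a spring catch resists the last 11 mm with about 3 to 6 N, clicks over at about 5 mm and then draws the lid home
- rib (a point): centre of the top edge of the lid's upright push rib: 60 mm along the tub's x, 12 mm thick along y, 24 mm tall above the lid's top face. It stands near the lid's +y end, 98 mm in +y from the stud. Axes are those of the tub. It may be pushed or pinched from above
- stud_base (a point): foot of the stud, on its axis at the lid's top face; axes are those of the tub, z up. The stud is a grey upright pin, 23 mm in diameter, 30 mm tall, its top 8 mm tapering to 13 mm. Round its foot lies a black rubber sealing ring, 44 mm in diameter, its top 5 mm above the lid's top face
- stud_top (a point): centre of the stud's top, 30 mm above its foot. Four sprung nubs stand out 3 mm from the stud, 13 mm above its foot: the cap's rim meets them when 16 mm above the foot, must be pushed with about 6 to 10 N past 11 mm, then snaps down with the force dropping, and rests on the ring at 5 mm
- seal (a joint): how far the sprung sealing ring is squeezed down, in m: 0 free, 0.0025 fully squeezed; it takes about 1.5 N to start and 3 N more for every mm, then it is solid
- cap: loose round white plastic snap cap standing open side down, 40 mm outer diameter, 34 mm tall, closed flat top, 30 g; origin at the centre of its open rim (underside), z up through its top. The mouth inside the rim is 25.4 mm wide, a loose fit on the stud. Best gripped across its side wall from above
- pump: bystander: white pump dispenser, 68 mm diameter, 160 mm tall; origin at the centre of its underside
- glass_bottle: bystander: empty clear glass bottle, 62 mm diameter, 170 mm tall; origin at the centre of its underside
- funnel: bystander: green plastic funnel standing on its wide mouth, 100 mm wide, 100 mm tall; origin at the centre of its underside
- mug: bystander: white ceramic cup, 76 mm diameter, 85 mm tall; origin at the centre of its underside
- clothes_peg: bystander: wooden clothes peg lying flat, 74 by 17 by 10 mm, long along its x; origin at the centre of its underside
- jar_lid: bystander: flat white jar lid, 66 mm diameter, 15 mm tall, solid; origin at the centre of its underside
- brush: bystander: flat hand brush with a wooden handle, lying flat, about 170 mm long along its x; origin under its middle
There are look-alikes about, which are no part of the job. There is more than one size of the tub; the one meant has the size given above.

How it is judged:
On the way, in this order (a step that is already met when the one before it is completed fails the run):
1. the lid is pushed home past its catch while the cap is still off the stud (value of joint lid below 0.003 m and distance between cap and stud_base above 0.05 m), for 0.2 s.
2. the cap has clicked past the nubs of the stud (z of cap in the frame of stud_base below 0.0075 m and horizontal distance between cap and stud_base below 0.004 m and angle between cap's own z axis and vertical below 0.12 rad and value of joint lid below 0.003 m), for 0.1 s.
At the end, for the whole second after the job is handed in: lid within 3 mm of closed; cap upright (0.12 rad), within 4 mm of the stud's axis, its rim less than 6 mm above the stud's foot (past the click), at rest, the fingers still pressing on it so that the ring is squeezed by more than 0.7 mm (about 4 N) (value of joint lid below 0.003 m and z of cap in the frame of stud_base below 0.006 m and horizontal distance between cap and stud_base below 0.004 m and angle between cap's own z axis and vertical below 0.12 rad and value of joint seal above 0.0007 m and contact force between the fingers and cap above 2 N and linear speed of cap below 0.02 m/s); the arm keeps its last pose, push and grip.
It fails at once if a bystander is moved more than 25 mm or knocked over (distance of any of pump, glass_bottle, funnel, mug, clothes_peg, jar_lid, brush from where it was at the start of the episode above 0.025 m or angle between any of pump, glass_bottle, funnel, mug's own z axis and vertical above 0.7 rad).
It also fails if it takes over 62 s, if anything falls off the work surface, if the arm or the gripper's body presses on something with over 40 N, if the wrist force passes 120 N, or if a joint passes its speed limit or range.

ROBOT

A 7-joint arm with a two-finger parallel gripper is mounted at the origin on the work surface. World frame = base frame: x ahead of the robot, y to its left, z up, the work surface at z = 0. Lengths are in m, angles in rad, forces in N, time in s.
With the tool pointing down it reaches from about 0.375 to 0.925 m from the base axis. Payload 3.1 kg.
Tool frame: the origin (TCP) lies between the finger pads; the fingertips stand 17 mm ahead of it and the grasp point (between the pads) lies 2 mm behind it; z points along the fingers, y is the line along which they close (so a half turn about z gives the same grasp; the last joint's range is limited). The gripper opens to 85 mm and grips with 20 to 120 N. Pads are 22 mm wide; open, the fingers measure 114 mm over their backs; the gripper's body (76 mm by 85 mm) begins 54 mm behind the grasp point. The pads swing forward as they close: fully open they stand 13 mm farther back than shut.
Start: joints at [-1.338, 0.383, 0.044, 1.598, -0.018, 1.161, -0.05], TCP at [0.211, 0.615, 0.248] pointing down, gripper open.
Joint ranges: [-2.61, 2.61], [-0.41, 2.15], [-1.48, 1.57], [0, 2.5], [-1.57, 4.71], [0.05, 1.97], [-2.85, 2.85]. Speed limits (rad/s): [2.79, 2.79, 3.14, 3.14, 3.14, 3.14, 3.14].

INTERFACE

Orientations are given as [roll, pitch, yaw] about the fixed x, y, z axes, in that order (R = Rz(yaw) Ry(pitch) Rx(roll)).
In Python, from bench import r gives the robot as it stands. The module is installed in compiled form; this text tells all that it offers.
- The arm moves only by the tool send_rows, never from a script. Its argument "plan" is a list that holds one entry, the list of rows, each a list of 6 numbers: the shift along the tool's x, y, z in mm, then the turn, a rotation vector about the tool's x, y, z in rad. In form: [[[x, y, z, ax, ay, az], ...]]. A call has 1 to 8 rows; each row shifts and turns the commanded pose from where the row before left it, along the tool's axes as they then stand; what a row does not reach is not made up. A row lasts 1/12 s, in which the tool goes at most 41.7 mm and 7.16 degrees, less where a joint would pass 70% of its speed; a pose out of reach is approached as far as the arm can. A call is refused whole if a number of a shift passes 41.7 or a number of a turn 0.125, either way. A call with a gripper value outside its range is refused whole. "claw" is the gripper's target within -1 to 1 (fully open at 1, half-way at 0, shut at -1), set as the call begins (left out, the last holds). The fingers move at their own pace and stop on an object; "newtons" is the grip in N (left out, the last holds). Time passes only in rows, so rows that do not move let the fingers close. It gives the time, the measured TCP pose, the force, the opening and the grip force at its end, in the units of the state.
- r.observe(): the state, without advancing time (a new reading comes with each control period).
- r.camera(name): name is "scene" or "top"; returns the picture (480x640x3 uint8, red, green, blue); there is no depth.
- r.get_calibration(name): a dict with "fov_y" (degrees; the focal length in pixels is half the picture's height over the tangent of half this angle, whatever the lens; pixels are square), "cx", "cy" (the principal point, pixels), "rvec" (rotation vector, rad) and "tvec" (3), from world to camera coordinates, as OpenCV has them. Camera axes: x right, y down, z forward; pixel columns grow to the right and rows downward; lengths in m; the calibration is good to about 2 mm. A picture is of the moment at which its call begins. get_calibration takes no time and is no camera call.
- r.close_job(): hands the job in; it is judged then, once.
The state is a dict: "time": time; "q": joint angles; "qd": joint speeds; "effort": joint torques, N m; "eef_pos": TCP position; "tcp_rot": TCP orientation; "ft_force": force on the tool from outside, world axes, zero at the start; "ft_torque": the same for the moment, N m; "opening": finger opening in m; "gripper_force": force on a finger pad.
Only numpy, scipy, OpenCV 4.12 (cv2) and the standard library are available. Lean on these libraries where they do the work, as an engineer would, in place of code of your own. Each camera call takes 0.05 s, during which the arm holds its last target. There are 200 camera calls.

## Working session

There is one attempt and no reset: what is moved stays moved. The work goes in short steps, Python scripts to look and compute and a tool call to move; the robot and the scene stay as the last step left them, time stands still between calls to the robot, and variables do not carry over. Pictures are saved under pics/ and viewed, at most 10 in all, crops included, and the job is handed in when it is done.

Besides the shell and the picture viewer there is one more tool, called after "Emit:" as a command line: name --argument value ..., lists and objects as JSON in quotes. send_rows: Moves the arm, as the interface text tells. Its arguments: {"type":"object","properties":{"plan":{"type":"array"},"claw":{"type":"number"},"newtons":{"type":"number"}},"required":["plan"]}

```bash
mkdir -p pics
python3 - <<'E'
from bench import r
import cv2
print(r.observe())
for n in("scene","top"):
    cv2.imwrite(f"pics/{n}0.png",r.camera(n)[:,:,::-1]); print(n,r.get_calibration(n))
E
```

```text
{'time': 0.0, 'q': array([-1.33778431,  0.38378859,  0.04382569,  1.599609  , -0.01792824,
        1.16121063, -0.04990825]), 'qd': array([ 0.00080244,  0.00051586,  0.00165052, -0.0005368 , -0.00051179,
        0.00115436, -0.00012038]), 'effort': array([-2.45502479e-04, -4.33452415e+01,  1.02457859e+00, -2.49515641e+01,
        1.06174379e-02,  1.11069376e-02,  1.31772353e-06]), 'eef_pos': array([0.21082154, 0.61389214, 0.24690073]), 'tcp_rot': array([-3.13897158e+00,  1.09905787e-04,  2.81084811e+00]), 'ft_force': array([ 0.1208121 ,  0.12994134, -0.29266695]), 'ft_torque': array([-0.03353879,  0.02545099,  0.00394322]), 'gripper_force': 0.0, 'opening': 0.0857868519636615}
scene {'fov_y': 54.395081996995984, 'cx': 317.9574101179962, 'cy': 235.9586462032826, 'rvec': array([ 2.2801481 ,  0.780947  , -0.33391207]), 'tvec': array([-0.43898918, -0.1729163 ,  1.42296049])}
top {'fov_y': 55.88062970153606, 'cx': 321.49146823375276, 'cy': 236.1901722606598, 'rvec': array([ 2.09448802, -2.15062495,  0.1654308 ]), 'tvec': array([0.024002  , 0.59843627, 1.02562836])}
```

View pics/top0.png

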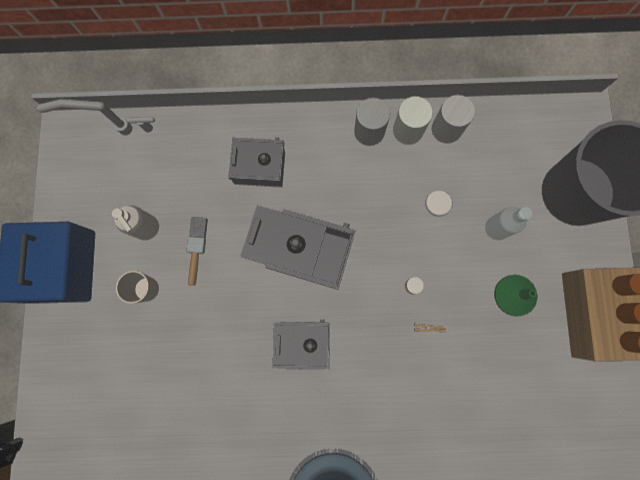

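View pics/scene0.png

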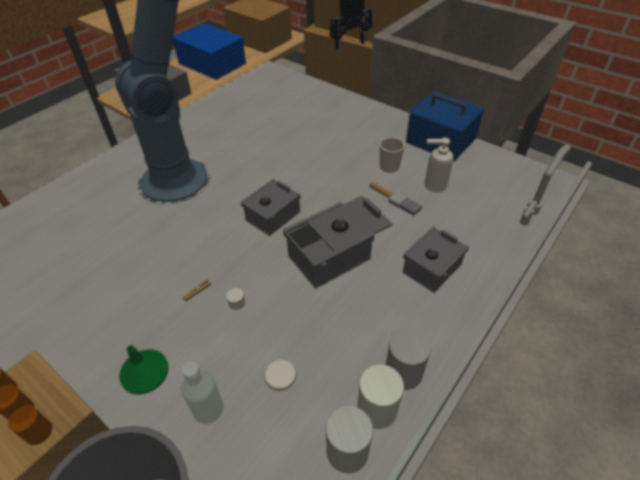

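The top picture shows the large tub at about (298,246), rib near (254,225), stud (296,243), and the loose cap at (415,285). The jar lid is at (439,203). I'll take enlarged crops of both views.

```bash
cat > h.py <<'E'
import numpy as np, cv2
from bench import r
def cam(n):
    c=r.get_calibration(n); f=240/np.tan(np.radians(c["fov_y"]/2))
    return np.array([[f,0,c["cx"]],[0,f,c["cy"]],[0,0,1]]),cv2.Rodrigues(c["rvec"])[0],np.array(c["tvec"])
def back(n,uv,z):
    "pixel -> world at height z"
    K,R,t=cam(n); d=R.T@np.linalg.inv(K)@[uv[0],uv[1],1]; o=-R.T@t
    return o+d*(z-o[2])/d[2]
def proj(n,p):
    K,R,t=cam(n); return cv2.projectPoints(np.array(p,float).reshape(-1,3),R,t,K,None)[0].reshape(-1,2)
def crop(n,x0,y0,w,h,s,out):
    im=r.camera(n)[y0:y0+h,x0:x0+w,::-1]
    cv2.imwrite(out,cv2.resize(im,None,fx=s,fy=s,interpolation=cv2.INTER_CUBIC))
E
python3 - <<'E'
from h import *
crop("top",235,195,200,110,4,"pics/t1.png")
crop("scene",220,190,180,130,4,"pics/s1.png")
E
```

```text
(no output)
```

View pics/t1.png

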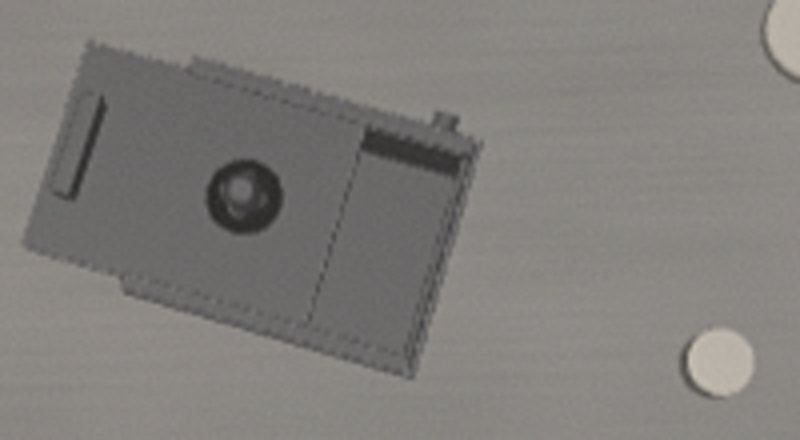

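View pics/s1.png

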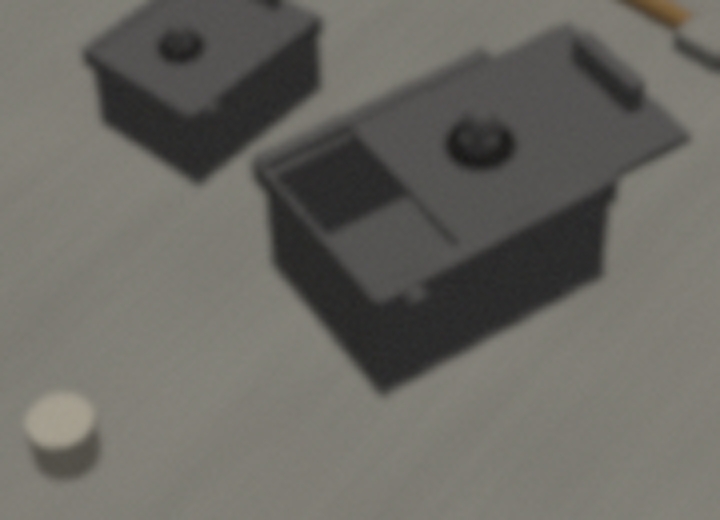

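The enlarged crops give the tub's lip corners at (482,142), (412,378), (122,285) and (192,60). The ring is at (245,197), the stud top at (241,189), the rib top at about (77,144), and the cap top at (720,362). In the scene crop, the ring is at (480,143) and the cap top at (60,420).

Run:
```python
from h import *
T=lambda u,v,z: back("top",(235+(u+.5)/4-.5,195+(v+.5)/4-.5),z)
S=lambda u,v,z: back("scene",(220+(u+.5)/4-.5,190+(v+.5)/4-.5),z)
c=[T(u,v,.097) for u,v in((482,142),(412,378),(122,285),(192,60))]
for a in c: print(a.round(4))
for i in range(4): 
    d=c[(i+1)%4]-c[i]; print(np.linalg.norm(d).round(4),np.degrees(np.arctan2(d[1],d[0])).round(1))
print("tub centre",np.mean(c,0).round(4))
print("stud",T(245,197,.096).round(4),T(241,189,.123).round(4),S(480,143,.096).round(4))
print("rib",T(77,144,.117).round(4), "lid +y end corners",T(90,42,.093).round(4),T(24,246,.093).round(4))
print("cap",T(720,362,.034).round(4),S(60,420,.034).round(4))
print("cams",[(-cam(n)[1].T@cam(n)[2]).round(2) for n in("top","scene")])
o=r.observe();print(o["eef_pos"],o["tcp_rot"])
```

```text
[ 0.6029 -0.0697  0.097 ]
[ 0.47   -0.0256  0.097 ]
[0.5265 0.1366 0.097 ]
[0.6558 0.0956 0.097 ]
0.14 161.7
0.1717 70.8
0.1356 -17.6
0.1736 -107.7
tub centre [0.5638 0.0342 0.097 ]
stud [0.575  0.0663 0.096 ] [0.5753 0.0665 0.123 ] [0.5743 0.0685 0.096 ]
rib [0.6045 0.1588 0.117 ] lid +y end corners [0.6692 0.1553 0.093 ] [0.5508 0.1931 0.093 ]
cap [ 0.4782 -0.2091  0.034 ] [ 0.4793 -0.2092  0.034 ]
cams [array([ 0.41, -0.01,  1.11]), array([ 1.04, -0.59,  0.91])]
[0.21095958 0.61422953 0.2473994 ] [-3.13994831e+00  8.31072828e-05  2.81085278e+00]
```

Emit:
send_rows --plan '[[[-32.2, -19.5, 0, 0, 0, -0.017], [-32.2, -19.5, 0, 0, 0, 0], [-32.2, -19.5, 0, 0, 0, 0], [-32.2, -19.5, 0, 0, 0, 0], [-32.2, -19.5, 0, 0, 0, 0], [-32.2, -19.5, 0, 0, 0, 0], [-32.2, -19.5, 0, 0, 0, 0], [-32.2, -19.5, 0, 0, 0, 0]]]'

```text
time: 0.87
eef_pos: [0.4083, 0.3848, 0.2482]
tcp_rot: [3.142, -0.0, 2.828]
ft_force: [0.2, 0.7, 0.2]
opening: 0.0853
gripper_force: 0.0
```

Emit:
send_rows --plan '[[[-32.2, -19.5, 0, 0, 0, 0], [-32.2, -19.5, 0, 0, 0, 0], [-32.2, -19.5, 0, 0, 0, 0], [-32.2, -19.5, 0, 0, 0, 0], [-32.2, -19.5, 0, 0, 0, 0], [-32.2, -19.5, 0, 0, 0, 0], [-20, -12, 0, 0, 0, 0], [0, 0, 0, 0, 0, 0]]]'

```text
time: 1.53
eef_pos: [0.5746, 0.1896, 0.2485]
tcp_rot: [-3.138, 0.004, 2.816]
ft_force: [-0.4, -1.4, 0.6]
opening: 0.0855
gripper_force: 0.0
```

```bash
cat >> h.py <<'E'
def go(p,yaw=162):
    "tool-frame mm to world point p, and turn to make the tool point down with this yaw"
    from scipy.spatial.transform import Rotation as Q
    o=r.observe(); C=Q.from_euler("xyz",o["tcp_rot"]); D=Q.from_euler("xyz",[180,0,yaw],degrees=True)
    print("t",o["time"],"at",o["eef_pos"].round(4),"F",o["ft_force"].round(2),"open",round(o["opening"],4))
    print("shift mm",(C.inv().apply(np.array(p)-o["eef_pos"])*1e3).round(1),"turn",(C.inv()*D).as_rotvec().round(4))
E
python3 - <<'E'
from h import *
go([.6045,.1588,.118])
E
```

```text
t 1.5333 at [0.5746 0.1896 0.2485] F [-0.37 -1.41  0.64] open 0.0855
shift mm [-37.6 -19.2 130.8] turn [-0.0032  0.0044 -0.0111]
```

Emit:
send_rows --plan '[[[-15, -8, 15, -0.003, 0.004, -0.011], [-15, -8, 20, 0, 0, 0], [-7.6, -3.2, 20, 0, 0, 0], [0, 0, 10, 0, 0, 0], [0, 0, 0, 0, 0, 0]]]' --claw 0.3

```text
time: 1.95
eef_pos: [0.5977, 0.1681, 0.1797]
tcp_rot: [-3.141, -0.01, 2.838]
ft_force: [-0.7, 0.4, -0.6]
opening: 0.0551
gripper_force: 0.0
```

Run:
```python
from h import *
go([.6045,.1588,.118])
a=r.camera("top")[150:300,180:380,::-1]; b=r.camera("scene")[150:300,230:430,::-1]
cv2.imwrite("pics/p2.png",cv2.resize(np.hstack([a,b]),None,fx=2,fy=2,interpolation=cv2.INTER_CUBIC))
```

```text
t 1.95 at [0.5977 0.1681 0.1797] F [-0.69  0.44 -0.62] open 0.0551
shift mm [-9.9 -6.8 61.6] turn [-0.0011 -0.0098  0.0109]
```

View pics/p2.png

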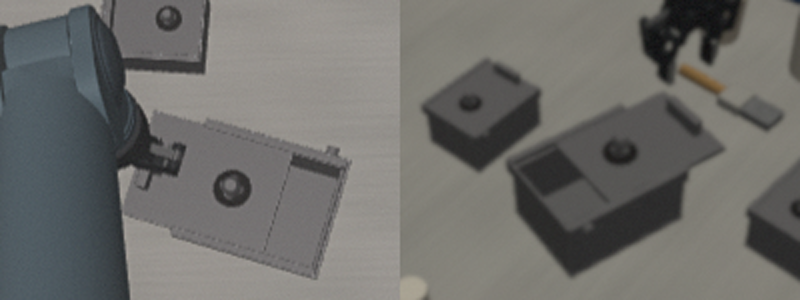

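The gripper is next to and above the rib (crop 160,160), straddling it along the tub's y. I'll let it settle before going down.

Emit:
send_rows --plan '[[[0, 0, 0, 0, 0, 0], [0, 0, 0, 0, 0, 0]]]'

```text
time: 2.22
eef_pos: [0.6008, 0.17, 0.1848]
tcp_rot: [3.136, -0.002, 2.841]
ft_force: [0.3, 0.3, 0.1]
opening: 0.0558
gripper_force: 0.0
```

Run:
```python
from h import *
go([.6045,.1588,.118])
```

```text
t 2.2167 at [0.6008 0.17   0.1848] F [0.28 0.29 0.09] open 0.0558
shift mm [ -7.  -10.   66.7] turn [ 0.0052 -0.0023  0.0132]
```

Emit:
send_rows --plan '[[[-3.5, -5, 10, 0, 0, 0.013], [-3.5, -5, 10, 0, 0, 0], [0, 0, 10, 0, 0, 0], [0, 0, 0, 0, 0, 0], [0, 0, 0, 0, 0, 0]]]'

```text
time: 2.63
eef_pos: [0.6027, 0.1563, 0.1513]
tcp_rot: [3.141, -0.007, 2.825]
ft_force: [0.5, 0.6, 1.0]
opening: 0.0553
gripper_force: 0.0
```

Run:
```python
from h import *
go([.6045,.1588,.118])
```

```text
t 2.6333 at [0.6027 0.1563 0.1513] F [0.46 0.62 0.99] open 0.0553
shift mm [-1.1  2.9 33.3] turn [ 0.0009 -0.0067 -0.0023]
```

Emit:
send_rows --plan '[[[0, 0.5, 8, 0, 0, 0], [0, 0.5, 8, 0, 0, 0], [0, 0.5, 8, 0, 0, 0], [0, 0.5, 8, 0, 0, 0], [0, 0, 0, 0, 0, 0], [0, 0, 0, 0, 0, 0]]]'

```text
time: 3.13
eef_pos: [0.6036, 0.159, 0.12]
tcp_rot: [3.14, -0.006, 2.826]
ft_force: [0.4, -0.0, 0.2]
opening: 0.0558
gripper_force: 0.0
```

Emit:
send_rows --plan '[[[0, 0, 0, 0, 0, 0], [0, 0, 0, 0, 0, 0], [0, 0, 0, 0, 0, 0], [0, 0, 0, 0, 0, 0], [0, 0, 0, 0, 0, 0], [0, 0, 0, 0, 0, 0], [0, 0, 0, 0, 0, 0], [0, 0, 0, 0, 0, 0]]]' --claw -1 --newtons 30

```text
time: 3.8
eef_pos: [0.605, 0.1593, 0.1218]
tcp_rot: [3.138, -0.003, 2.826]
ft_force: [-0.0, 0.7, 3.4]
opening: 0.0107
gripper_force: 32.5
```

Run:
```python
from h import *
go([.6045,.1588,.118])
```

```text
t 3.8 at [0.605  0.1593 0.1218] F [-0.03  0.7   3.4 ] open 0.0107
shift mm [ 0.3 -0.6  3.8] turn [ 0.0039 -0.0031 -0.0016]
```

Emit:
send_rows --plan '[[[0, -5, 0, 0, 0, 0], [0, -5, 0, 0, 0, 0], [0, -5, 0, 0, 0, 0], [0, -5, 0, 0, 0, 0], [0, -5, 0, 0, 0, 0], [0, -5, 0, 0, 0, 0], [0, -5, 0, 0, 0, 0], [0, 0, 0, 0, 0, 0]]]'

```text
time: 4.47
eef_pos: [0.5933, 0.1236, 0.1217]
tcp_rot: [3.139, -0.004, 2.824]
ft_force: [-2.0, -0.6, 6.6]
opening: 0.0111
gripper_force: 32.9
```

Run:
```python
from h import *
go([.6045,.1588,.118])
T=lambda u,v,z: back("top",(235+(u+.5)/4-.5,195+(v+.5)/4-.5),z)
u=np.array([.309,.951,0])
print([T(*p)@u for p in((337,228,.093),(57,144,.093),(447,260,.097),(157,172,.097))])
```

```text
t 4.4667 at [0.5933 0.1236 0.1217] F [-2.   -0.58  6.64] open 0.0111
shift mm [ 0.3 37.   3.8] turn [ 0.0022 -0.0042 -0.0036]
[np.float64(0.1855303292593273), np.float64(0.35414324486528526), np.float64(0.12047075220313312), np.float64(0.2931573762869094)]
```

Emit:
send_rows --plan '[[[0, -4, -0.5, 0, 0, 0], [0, -4, -0.5, 0, 0, 0], [0, -4, 0, 0, 0, 0], [0, -3, 0, 0, 0, 0], [0, 0, 0, 0, 0, 0], [0, 0, 0, 0, 0, 0]]]'

```text
time: 4.97
eef_pos: [0.5891, 0.1112, 0.1218]
tcp_rot: [3.139, -0.003, 2.826]
ft_force: [2.9, 0.6, 0.4]
opening: 0.0109
gripper_force: 32.2
```

Emit:
send_rows --plan '[[[0, -3, 0, 0, 0, 0], [0, -3, 0, 0, 0, 0], [0, -3, 0, 0, 0, 0], [0, 0, 0, 0, 0, 0], [0, 0, 0, 0, 0, 0]]]'

```text
time: 5.38
eef_pos: [0.5862, 0.1022, 0.1219]
tcp_rot: [3.139, -0.004, 2.825]
ft_force: [2.8, -0.5, -0.3]
opening: 0.0109
gripper_force: 32.1
```

Run:
```python
from h import *
go([.6045,.1588,.118])
```

```text
t 5.3833 at [0.5862 0.1022 0.1219] F [ 2.83 -0.46 -0.27] open 0.0109
shift mm [ 0.2 59.5  4. ] turn [ 0.0023 -0.0036 -0.002 ]
```

Emit:
send_rows --plan '[[[0, -2, 0, 0, 0, 0], [0, -2, 0, 0, 0, 0], [0, 0, 0, 0, 0, 0], [0, 0, 0, 0, 0, 0]]]'

```text
time: 5.72
eef_pos: [0.5861, 0.102, 0.1219]
tcp_rot: [3.134, -0.002, 2.827]
ft_force: [6.4, 4.5, -3.8]
opening: 0.011
gripper_force: 31.6
```

Emit:
send_rows --plan '[[[0, -2, 0, 0, 0, 0], [0, -2, 0, 0, 0, 0], [0, 0, 0, 0, 0, 0], [0, 0, 0, 0, 0, 0]]]'

```text
time: 6.05
eef_pos: [0.586, 0.1018, 0.122]
tcp_rot: [3.13, 0.0, 2.829]
ft_force: [9.5, 8.9, -6.2]
opening: 0.0108
gripper_force: 31.3
```

Emit:
send_rows --plan '[[[0, -2, 0, 0, 0, 0], [0, -2, 0, 0, 0, 0], [0, 0, 0, 0, 0, 0], [0, 0, 0, 0, 0, 0]]]'

```text
time: 6.38
eef_pos: [0.5859, 0.1017, 0.1221]
tcp_rot: [3.125, 0.002, 2.831]
ft_force: [11.5, 13.2, -10.3]
opening: 0.0108
gripper_force: 31.0
```

Emit:
send_rows --plan '[[[0, 4, 0, 0, 0, 0], [0, 4, 0, 0, 0, 0], [0, 2, 0, 0, 0, 0], [0, 0, 0, 0, 0, 0]]]'

```text
time: 6.72
eef_pos: [0.5861, 0.1021, 0.1219]
tcp_rot: [3.137, -0.003, 2.827]
ft_force: [5.1, 2.7, -2.6]
opening: 0.011
gripper_force: 32.0
```

Emit:
send_rows --plan '[[[0, 0, 0, 0, 0, 0], [0, 0, 0, 0, 0, 0], [0, 0, 0, 0, 0, 0], [0, 0, 0, 0, 0, 0], [0, 0, 0, 0, 0, 0], [0, 0, 0, 0, 0, 0], [0, 0, -10, 0, 0, 0], [0, 0, -20, 0, 0, 0]]]' --claw 0.6

```text
time: 7.38
eef_pos: [0.5831, 0.1004, 0.15]
tcp_rot: [-3.141, -0.009, 2.826]
ft_force: [-0.7, 0.3, -0.1]
opening: 0.0679
gripper_force: 0.0
```

Emit:
send_rows --plan '[[[0, 0, -30, 0, 0, 0], [0, 0, -30, 0, 0, 0], [0, -30, -20, 0, 0, 0], [0, -40, 0, 0, 0, 0], [0, -40, 0, 0, 0, 0], [0, -40, 0, 0, 0, 0], [0, -40, 0, 0, 0, 0], [0, -40, 0, 0, 0, 0]]]'

```text
time: 8.05
eef_pos: [0.5136, -0.1199, 0.2324]
tcp_rot: [3.138, -0.003, 2.826]
ft_force: [0.4, -0.9, 0.2]
opening: 0.0688
gripper_force: 0.0
```

Run:
```python
from h import *
go([.4787,-.2091,.1])
```

```text
t 8.05 at [ 0.5136 -0.1199  0.2324] F [ 0.42 -0.93  0.2 ] open 0.0688
shift mm [  5.1 -96.2 132. ] turn [ 0.0038 -0.0028 -0.0015]
```

Emit:
send_rows --plan '[[[1, -25, 20, 0, 0, 0], [1, -25, 20, 0, 0, 0], [1, -25, 25, 0, 0, 0], [1, -16, 25, 0, 0, 0], [1, -5, 20, 0, 0, 0], [0, 0, 18, 0, 0, 0], [0, 0, 0, 0, 0, 0], [0, 0, 0, 0, 0, 0]]]'

```text
time: 8.72
eef_pos: [0.4789, -0.207, 0.1029]
tcp_rot: [3.139, -0.006, 2.826]
ft_force: [0.3, 0.2, 0.1]
opening: 0.0682
gripper_force: 0.0
```

Run:
```python
from h import *
go([.4787,-.2091,.024])
a=r.camera("top")[190:340,250:450,::-1]; b=r.camera("scene")[190:340,170:370,::-1]
cv2.imwrite("pics/p3.png",cv2.resize(np.hstack([a,b]),None,fx=2,fy=2,interpolation=cv2.INTER_CUBIC))
```

```text
t 8.7167 at [ 0.4789 -0.207   0.1029] F [0.29 0.21 0.11] open 0.0682
shift mm [-0.9 -2.3 78.9] turn [ 0.0029 -0.0059 -0.0017]
```

View pics/p3.png

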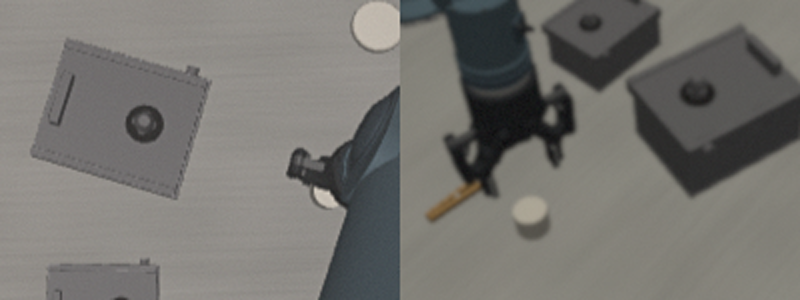

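The lid is closed. The ring is at full-frame pixel (322,252) in the top view and (318.5,236) in the scene view. The gripper hangs above the cap.

Run:
```python
from h import *
print(proj("scene",[[.479,-.207,.086],[.479,-.209,.034]])*2-[340,380]+[400,0])
print(back("top",(321.75,251.75),.096),back("scene",(318.25,235.8),.096))
```

```text
[[523.61502272 180.10601862]
 [529.19196467 209.05129345]]
[0.55531835 0.00778157 0.096     ] [0.55445761 0.00932514 0.096     ]
```

Emit:
send_rows --plan '[[[0, -1, 15, 0, 0, 0], [-1, -1, 20, 0, 0, 0], [0, 0, 20, 0, 0, 0], [0, 0, 14, 0, 0, 0], [0, 0, 10, 0, 0, 0], [0, 0, 0, 0, 0, 0], [0, 0, 0, 0, 0, 0]]]'

```text
time: 9.4
eef_pos: [0.4804, -0.2091, 0.0247]
tcp_rot: [3.138, -0.003, 2.826]
ft_force: [0.1, -0.3, 0.3]
opening: 0.0683
gripper_force: 0.0
```

Emit:
send_rows --plan '[[[0, 0, 0, 0, 0, 0], [0, 0, 0, 0, 0, 0], [0, 0, 0, 0, 0, 0], [0, 0, 0, 0, 0, 0], [0, 0, 0, 0, 0, 0], [0, 0, 0, 0, 0, 0], [0, 0, 0, 0, 0, 0], [0, 0, 0, 0, 0, 0]]]' --claw -1 --newtons 50

```text
time: 10.07
eef_pos: [0.4808, -0.2095, 0.0255]
tcp_rot: [3.138, -0.001, 2.826]
ft_force: [-1.1, 0.7, 6.1]
opening: 0.0391
gripper_force: 50.0
```

Emit:
send_rows --plan '[[[0, 0, -10, 0, 0, 0], [0, 0, -20, 0, 0, 0], [0, 0, -25, 0, 0, 0], [0, 0, -30, 0, 0, 0], [0, 0, -30, 0, 0, 0], [0, 0, -25, 0, 0, 0], [0, 0, 0, 0, 0, 0], [0, 0, 0, 0, 0, 0]]]'

```text
time: 10.73
eef_pos: [0.4812, -0.2102, 0.1662]
tcp_rot: [3.138, 0.001, 2.826]
ft_force: [0.1, -0.3, -0.9]
opening: 0.0386
gripper_force: 50.3
```

Run:
```python
from h import *
go([.5552,.009,.165])
```

```text
t 10.7333 at [ 0.4812 -0.2102  0.1662] F [ 0.13 -0.35 -0.94] open 0.0386
shift mm [ -2.2 231.3   2.2] turn [ 0.004   0.0008 -0.0018]
```

Emit:
send_rows --plan '[[[-0.5, 20, -2, 0.004, 0, 0], [-0.5, 30, -2, 0, 0, 0], [-0.5, 35, 0, 0, 0, 0], [-0.5, 35, 0, 0, 0, 0], [-0.5, 35, 0, 0, 0, 0], [-0.5, 35, 0, 0, 0, 0], [-0.5, 25, 0, 0, 0, 0], [-0.5, 15, 0, 0, 0, 0]]]'

```text
time: 11.4
eef_pos: [0.5545, 0.0124, 0.166]
tcp_rot: [-3.141, -0.007, 2.831]
ft_force: [-0.1, 0.1, -0.2]
opening: 0.0389
gripper_force: 50.3
```

Emit:
send_rows --plan '[[[0, 0, 0, 0, 0, 0], [0, 0, 0, 0, 0, 0], [0, 0, 0, 0, 0, 0]]]'

```text
time: 11.65
eef_pos: [0.554, 0.0049, 0.1671]
tcp_rot: [-3.138, -0.005, 2.823]
ft_force: [-0.4, -0.9, 0.4]
opening: 0.0389
gripper_force: 50.3
```

Run:
```python
from h import *
go([.5572,.0084,.158])
crop("scene",270,170,100,100,6,"pics/p4.png")
crop("top",280,200,90,80,6,"pics/p5.png")
```

```text
t 11.65 at [0.554  0.0049 0.1671] F [-0.44 -0.87  0.38] open 0.0389
shift mm [-1.9  4.4  9. ] turn [-0.0034 -0.0054 -0.0047]
```

View pics/p4.png

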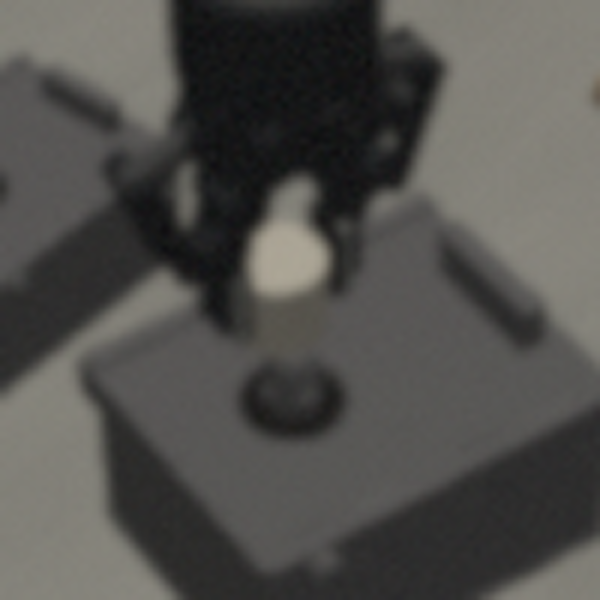

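The cap is held upright over the stud, with its top at crop (288,258) and the ring centre at (292,398).

Run:
```python
from h import *
S=lambda u,v,z: back("scene",(270+(u+.5)/6-.5,170+(v+.5)/6-.5),z)
c=S(288,258,.1756); s=S(292,398,.096); print(c,s)
d=s-c; a=np.radians(162); print("tool shift",d[0]*np.cos(a)+d[1]*np.sin(a), d[0]*np.sin(a)-d[1]*np.cos(a))
```

```text
[0.55618051 0.00688083 0.1756    ] [0.5546951  0.00902319 0.096     ]
tool shift 0.002074736225761947 0.001578487170496874
```

Emit:
send_rows --plan '[[[0, 1.5, 3, -0.003, -0.005, -0.005], [0.3, 1.5, 4, 0, 0, 0], [0, 0, 4, 0, 0, 0], [0, 0, 0, 0, 0, 0], [0, 0, 0, 0, 0, 0], [0, 0, 0, 0, 0, 0]]]'

```text
time: 12.25
eef_pos: [0.5558, 0.0106, 0.1567]
tcp_rot: [3.14, 0.001, 2.831]
ft_force: [-0.3, -0.9, -0.0]
opening: 0.0387
gripper_force: 50.3
```

Emit:
send_rows --plan '[[[0, 0, 3, 0, 0, 0], [0, 0, 3, 0, 0, 0], [0, 0, 3, 0, 0, 0], [0, 0, 0, 0, 0, 0], [0, 0, 0, 0, 0, 0]]]'

```text
time: 12.67
eef_pos: [0.5555, 0.0106, 0.1474]
tcp_rot: [3.14, 0.0, 2.831]
ft_force: [0.2, -0.3, -0.3]
opening: 0.039
gripper_force: 50.3
```

Emit:
send_rows --plan '[[[0, 0, 2, 0, 0, 0], [0, 0, 2, 0, 0, 0], [0, 0, 2, 0, 0, 0], [0, 0, 0, 0, 0, 0], [0, 0, 0, 0, 0, 0]]]'

```text
time: 13.08
eef_pos: [0.5559, 0.0105, 0.1417]
tcp_rot: [3.14, 0.001, 2.831]
ft_force: [0.8, 0.5, 0.0]
opening: 0.0385
gripper_force: 50.4
```

Emit:
send_rows --plan '[[[0, 0, 2, 0, 0, 0], [0, 0, 2, 0, 0, 0], [0, 0, 2, 0, 0, 0], [0, 0, 0, 0, 0, 0], [0, 0, 0, 0, 0, 0]]]'

```text
time: 13.5
eef_pos: [0.5568, 0.0098, 0.1359]
tcp_rot: [3.14, 0.003, 2.83]
ft_force: [3.5, -1.9, -1.6]
opening: 0.0385
gripper_force: 50.3
```

Emit:
send_rows --plan '[[[0, 0, 2, 0, 0, 0], [0, 0, 2, 0, 0, 0], [0, 0, 2, 0, 0, 0], [0, 0, 0, 0, 0, 0], [0, 0, 0, 0, 0, 0]]]'

```text
time: 13.92
eef_pos: [0.5571, 0.01, 0.1306]
tcp_rot: [3.139, 0.004, 2.83]
ft_force: [3.1, -3.7, 3.8]
opening: 0.0388
gripper_force: 50.7
```

Emit:
send_rows --plan '[[[0, 0, 2, 0, 0, 0], [0, 0, 2, 0, 0, 0], [0, 0, 1, 0, 0, 0], [0, 0, 0, 0, 0, 0], [0, 0, 0, 0, 0, 0]]]'

```text
time: 14.33
eef_pos: [0.5565, 0.0098, 0.1239]
tcp_rot: [3.14, 0.003, 2.83]
ft_force: [4.3, -4.2, -2.2]
opening: 0.0389
gripper_force: 50.4
```

Emit:
send_rows --plan '[[[-0.5, 0, 1.5, 0, 0, 0], [-0.5, 0, 1.5, 0, 0, 0], [-0.5, 0, 1, 0, 0, 0], [0, 0, 0, 0, 0, 0], [0, 0, 0, 0, 0, 0]]]' --newtons 70

```text
time: 14.75
eef_pos: [0.5569, 0.0099, 0.1212]
tcp_rot: [3.14, -0.0, 2.83]
ft_force: [0.2, -4.2, 6.0]
opening: 0.0383
gripper_force: 70.7
```

Emit:
send_rows --plan '[[[0, 0, 2, 0, 0, 0], [0, 0, 2, 0, 0, 0], [0, 0, 0, 0, 0, 0], [0, 0, 0, 0, 0, 0], [0, 0, 0, 0, 0, 0]]]'

```text
time: 15.17
eef_pos: [0.5576, 0.0113, 0.1206]
tcp_rot: [3.137, -0.001, 2.831]
ft_force: [-7.1, -0.9, 24.9]
opening: 0.0379
gripper_force: 72.4
```

Emit:
send_rows --plan '[[[0, 0, -1, 0, 0, 0], [0, 0, 0, 0, 0, 0], [0, 0, 0, 0, 0, 0], [0, 0, 0, 0, 0, 0], [0, 0, 0, 0, 0, 0], [0, 0, 0, 0, 0, 0]]]'

```text
time: 15.67
eef_pos: [0.5575, 0.0113, 0.1207]
tcp_rot: [3.137, -0.001, 2.831]
ft_force: [-5.1, -1.5, 20.0]
opening: 0.0384
gripper_force: 71.8
```

Run:
```python
from h import *
go([.5572,.0084,.12])
a=r.camera("top")[200:290,260:360,::-1]; b=r.camera("scene")[170:260,270:370,::-1]
cv2.imwrite("pics/p6.png",cv2.resize(np.hstack([a,b]),None,fx=4,fy=4,interpolation=cv2.INTER_CUBIC))
```

```text
t 15.6667 at [0.5575 0.0113 0.1207] F [-5.1  -1.46 19.97] open 0.0384
shift mm [-0.6 -2.9  0.7] turn [ 0.0045 -0.0008  0.0035]
```

View pics/p6.png

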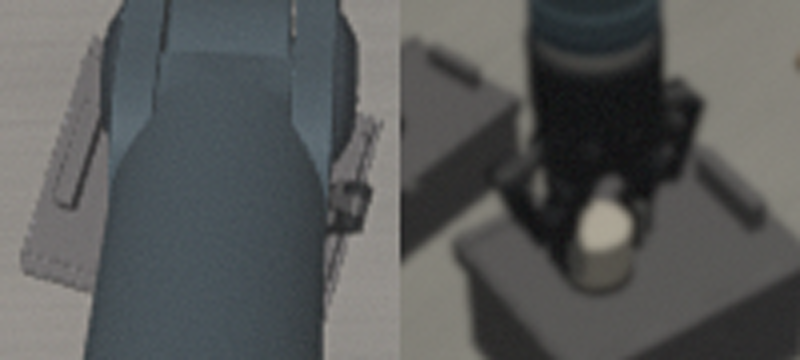

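The cap sits low over the stud with the ring hidden and its top at crop (607,222), and the lid is still home. I'll check its height once against the projection, then hand in.

Run:
```python
from h import *
p=proj("scene",[[.5555,.0095,z] for z in(.129,.132,.140,.143)]); print(p, (p-[270,170])*4+[400,0])
```

```text
[[318.40676492 226.25614235]
 [318.38525304 225.35380388]
 [318.32746552 222.92984482]
 [318.30563527 222.01415158]] [[593.62705967 225.02456941]
 [593.54101218 221.41521551]
 [593.30986209 211.71937929]
 [593.22254107 208.05660631]]
```

The height fits a seated cap, but the cap looks shifted right by about 2 px, and the rib may be too. I'll check whether the lid crept.

Run:
```python
from h import *
p3=cv2.imread("pics/p3.png")[:,400:]   # scene x0=170,y0=190 scale2
p4=cv2.imread("pics/p4.png")           # x0=270,y0=170 scale6
cur=r.camera("scene")[:,:,::-1].copy()
up=lambda im,s: cv2.resize(im,None,fx=s,fy=s,interpolation=cv2.INTER_CUBIC)
C=up(cur[170:270,270:370],6)
def m(name,a,b,x,y,w,h):
    t=a[y:y+h,x:x+w]; R=cv2.matchTemplate(b[max(0,y-30):y+h+30,max(0,x-30):x+w+30],t,cv2.TM_CCOEFF_NORMED)
    _,v,_,l=cv2.minMaxLoc(R); print(name,(l[0]-min(30,x))/6,(l[1]-min(30,y))/6,"px",round(v,3))
m("rib",p4,C,430,225,125,130)
m("tub corner",p4,C,75,360,80,150)
m("tub front",p4,C,200,520,180,75)
print(proj("scene",[[.5859,.1017,.117],[.5859+.00309,.1017+.00951,.117]]))
cv2.imwrite("pics/p7.png",np.hstack([up(p4[:420,200:],1),C[:420,200:]]))
```

```text
rib 0.8333333333333334 -0.16666666666666666 px 0.997
tub corner 0.0 -0.16666666666666666 px 0.998
tub front 0.16666666666666666 0.0 px 0.996
[[351.70204198 213.62219642]
 [354.99347753 212.0005968 ]]
```

View pics/p7.png

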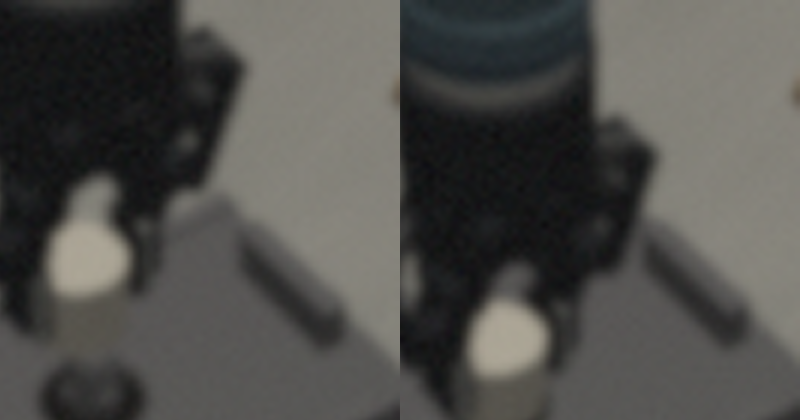

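The rib has moved +0.8 px, so pressing has dragged the lid open by about 2 mm, close to the 3 mm limit. I'll bias the command towards tub −y so the held cap pushes the lid back to its stop.

Emit:
send_rows --plan '[[[0, -1.5, 0, 0, 0, 0], [0, -1.5, 0, 0, 0, 0], [0, -1, 0, 0, 0, 0], [0, 0, 0, 0, 0, 0], [0, 0, 0, 0, 0, 0], [0, 0, 0, 0, 0, 0]]]'

```text
time: 16.32
eef_pos: [0.5569, 0.0093, 0.1208]
tcp_rot: [3.135, -0.0, 2.832]
ft_force: [-3.4, 0.4, 19.3]
opening: 0.0385
gripper_force: 71.8
```

Emit:
send_rows --plan '[[[0, -1.5, 0, 0, 0, 0], [0, -1.5, 0, 0, 0, 0], [0, -1, 0, 0, 0, 0], [0, 0, 0, 0, 0, 0], [0, 0, 0, 0, 0, 0], [0, 0, 0, 0, 0, 0]]]'

```text
time: 16.82
eef_pos: [0.5568, 0.0091, 0.1208]
tcp_rot: [3.131, 0.001, 2.834]
ft_force: [-1.1, 4.0, 17.0]
opening: 0.038
gripper_force: 71.7
```

```bash
cat >> h.py <<'E'
def ribshift():
    p4=cv2.imread("pics/p4.png"); cur=r.camera("scene")[170:270,270:370,::-1]
    C=cv2.resize(cur,None,fx=6,fy=6,interpolation=cv2.INTER_CUBIC)
    R=cv2.matchTemplate(C[195:385,400:585],p4[225:355,430:555],cv2.TM_CCOEFF_NORMED)
    l=cv2.minMaxLoc(R)[3]; print("rib px",(l[0]-30)/6,(l[1]-30)/6)
    F=r.observe()["ft_force"]; print("along tub y",F@[.309,.951,0],"across",F@[.951,-.309,0])
E
python3 - <<'E'
from h import *
ribshift()
E
```

```text
rib px 0.0 0.0
along tub y 4.7203522675669864 across -3.4845874272976234
```

Run:
```python
from h import *
o=r.observe();print(o["eef_pos"],o["ft_force"]);print(r.close_job())
```

```text
[0.5568052  0.00904277 0.12080704] [-1.85547274  5.56644936 16.34165861]
the job is handed in; nothing more can be done
None
```

The job is handed in: the lid is home, and the cap is clicked onto the stud and still held down at about 16 N. While I was pressing, the lid crept open about 2 mm; I pushed it back against its stop before handing in. No verdict came back.

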